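# Find and press the concealed catch of a watch case

### The arm

A 6-joint arm with a two-finger parallel gripper is mounted at the origin on the work surface. World frame = base frame: x ahead of the robot, y to its left, z up, the work surface at z = 0. Lengths are in m, angles in rad, forces in N, time in s.
With the tool pointing down it reaches from about 0.375 to 0.9 m from the base axis. Payload 3.1 kg.
Tool frame: the origin (TCP) lies midway between the tips of the shut fingers; the grasp point (between the pads) lies 19 mm behind it; z points along the fingers, x is the direction in which the jaws open and shut, and the axes are right-handed (so a half turn about z gives the same grasp; the last joint's range is limited). The gripper opens to 85 mm and grips with 20 to 120 N. Pads are 22 mm wide; open, the fingers measure 114 mm over their backs; the gripper's body (76 mm by 85 mm) begins 54 mm behind the grasp point. The pads swing forward as they close: fully open they stand 13 mm farther back than shut.
Start: joints at [-1.387, 0.527, 1.433, -0, 1.181, -0.178], TCP at [0.221, -0.585, 0.231] pointing down, gripper open.
Joint ranges: [-3.08, 3.08], [-0.75, 2.2], [0.22, 2.44], [-1.43, 4.57], [0, 2.65], [-2.85, 2.85]. Speed limits (rad/s): [2.79, 2.79, 3.14, 3.14, 3.14, 3.14].

### API

Orientations are given as a unit quaternion [w, x, y, z].
In Python, from bench import observe, imaging, ticket gives the robot as it stands.
- The arm moves only by the tool apply_moves, never from a script. Its argument "deltas" is a list that holds one entry, the list of rows, each a list of 7 numbers: the shift along the world's x, y, z in m, then the turn, a rotation vector about the world's x, y, z in rad, then the opening, from 0 (shut) to 1 (fully open). A call has 1 to 8 rows; each row shifts and turns the pose as measured when the row begins; what a row does not reach is not made up. A row lasts 1/10 s, in which the tool goes at most 50 mm and 8.59 degrees, less where a joint would pass 70% of its speed; a pose out of reach is approached as far as the arm can. A call is refused whole if a number of a shift passes 0.05 or a number of a turn 0.15, either way. A call with a gripper value outside its range is refused whole. The fingers move at their own pace and stop on an object; "grip_force" is the grip in N (left out, the last holds). Time passes only in rows, so rows that do not move let the fingers close. It gives the time, the measured TCP pose, the force and the opening at its end, in the units of the state.
- observe(): the state, without advancing time (a new reading comes with each control period).
- imaging.get_image(name): name is "scene" or "top" or "wrist"; returns the picture (400x640x3 uint8, blue, green, red); there is no depth.
- imaging.camera_params(name): a dict with "camera_matrix" (3x3 intrinsics, pixels), "extrinsics" (4x4, takes a point from world to camera coordinates). Camera axes: x right, y down, z forward; pixel columns grow to the right and rows downward; lengths in m; the calibration is good to about 2 mm. A picture is of the moment at which its call begins: read the wrist's pose just before it. camera_params takes no time and is no camera call; for the wrist camera it gives the pose at the moment of the call.
- ticket.sign_off(): hands the job in, once; it reports no verdict.
The state is a dict: "time": time; "joint_pos": joint angles; "dq": joint speeds; "tau": joint torques, N m; "position": TCP position; "orientation": TCP orientation; "contact_force": force on the tool from outside, world axes, zero at the start; "torque": the same for the moment, N m; "finger_gap": finger opening in m.
Only numpy, scipy, OpenCV 4.12 (cv2) and the standard library are available. Lean on these libraries where they do the work, as an engineer would, in place of code of your own. Each camera call takes 0.05 s, during which the arm holds its last target. There are 200 camera calls.

### The job

The watch case on the recovered-goods table is opened by a concealed catch: one of the six matching inlays in its flat wooden panel is a slightly sunken push-button. Feel gently across the panel with the fingertips for it, press it fully home so that the glazed lid springs ajar, then move clear; it stays in by itself. Do not touch or pry the lid, and leave the perfume bottle and the two boxes standing where they are: nothing is to be picked up.

Things in the scene. Friction and masses are not known exactly. Their poses are not given: they have to be found in the camera images.
- case: Dark wooden watch case, fixed, 300 (x) x 340 (y) x 80 mm high; origin at the centre of its underside, z up. Its strip nearest the robot (case x -150 to -50 mm) is a flat rigid panel, top 80 mm above the table; the rest (x -50 to +150 mm) is the watch compartment under the glazed lid, whose top is level with the panel.
- panel (a point): Centre of the panel's top face, case (-100, 0, 80) mm; axes as the case. Six matching mid-brown inlays, 64 (x) x 48.5 (y) mm, lie in a row along y, centred at y = -125, -75, -25, 25, 75, 125 mm, x = 0 from here. Five are rigid, flush with the panel top; one, a different one each time, is the catch: its top lies 3 mm lower, and it gives way when pressed.
- catch (a joint): Travel of the concealed catch (m): 0 as found, 0.008 fully home (its top then 11 mm below the panel top, 69 mm above the table). It moves straight down, needs about 4 to 8 N, has no return spring and stays where it is pushed. Which inlay it is is not told by this reading.
- lid (a joint): Opening angle of the glazed lid (rad): 0 shut, about 0.2 when the catch is fully home. It is geared to the catch and rises by itself, in step with the catch's travel.
- pane: The glazed lid itself: clear pane in a dark wooden frame, 200 x 340 x 12 mm. Origin on the hinge line, which runs along case y at case x = -49 mm, 74 mm above the table, next to the panel; the far edge (+x) rises, by about 40 mm.
- perfume: Loose green glass perfume bottle with brass cap, 64 mm diameter, 90 mm high, origin at the centre of its foot. A bystander, on the +y side of the case.
- yellow_box: Loose yellow gift box, 70 x 70 x 55 mm high, origin at the centre of its underside. A bystander, on the -y side of the case.
- watch_box: Loose black watch box, 90 x 75 x 70 mm high, origin at the centre of its underside. A bystander, on the robot's side of the case, in front of the panel.

How it is judged:
By the outcome, as a careful person would: the job done as asked, in the order asked, and still so for the second after the job is handed in, with the robot touching nothing.
It also fails if it takes over 56 s, if anything falls off the work surface, if the arm or the gripper's body presses on something with over 40 N, if the wrist force passes 120 N, or if a joint passes its speed limit or range.

## Working session

There is one attempt and no reset: what is moved stays moved. The work goes in short steps, Python scripts to look and compute and a tool call to move; the robot and the scene stay as the last step left them, time stands still between calls to the robot, and variables do not carry over. Pictures are saved under pics/ and viewed, about 8 in all and at most 12, crops included, and the job is handed in when it is done.

Besides the shell and the picture viewer there is one more tool, called after "Emit:" in YAML: its name, and indented under it one key for each argument. apply_moves: Moves the arm, as the interface text tells. Its arguments: {"type":"object","properties":{"deltas":{"type":"array"},"grip_force":{"type":"number"}},"required":["deltas"]}

```bash
mkdir -p pics
cat > h.py <<'E'
import numpy as np,cv2
from bench import observe,imaging,ticket
def P(n):
    c=imaging.camera_params(n);return np.array(c["camera_matrix"]),np.array(c["extrinsics"])
def ray(n,u,v,z):
    K,E=P(n);R,t=E[:3,:3],E[:3,3];o=-R.T@t;d=R.T@np.linalg.solve(K,[u,v,1.]);return o+d*(z-o[2])/d[2]
def proj(n,p):
    K,E=P(n);q=K@(E[:3,:3]@np.array(p)+E[:3,3]);return q[:2]/q[2]
E
python3 - <<'E'
from h import *
s=observe();print(s)
for n in("top","scene"):
    cv2.imwrite(f"pics/{n}0.png",imaging.get_image(n));K,E=P(n);print(n,K,E)
E
```

```text
{'time': 0.0, 'joint_pos': array([-1.38750351e+00,  5.28470677e-01,  1.43386521e+00,  2.04023442e-05,
        1.18143169e+00, -1.78473043e-01]), 'dq': array([ 0.00073406,  0.00120357, -0.00097311,  0.000587  , -0.0003908 ,
       -0.0008428 ]), 'tau': array([-1.77122220e-03, -4.42359531e+01, -1.78020823e+01, -4.77937538e-04,
        8.45506409e-03, -5.32251363e-06]), 'position': array([ 0.22112212, -0.58382353,  0.23034266]), 'orientation': array([-7.73781520e-04,  8.22775025e-01, -5.68366146e-01, -7.64146878e-04]), 'contact_force': array([ 0.13977514,  0.5576085 , -0.04772793]), 'torque': array([ 0.03197604, -0.02958467, -0.0066971 ]), 'finger_gap': 0.08540369573859335}
top [[393.26824219   0.         320.78100412]
 [  0.         393.26824219 198.97368442]
 [  0.           0.           1.        ]] [[-0.00263017 -0.99998863  0.00397747  0.02871778]
 [-0.98697584  0.00195614 -0.16085664  0.55245567]
 [ 0.16084703 -0.00434875 -0.98696977  0.94516153]
 [ 0.          0.          0.          1.        ]]
scene [[362.16066731   0.         321.57083533]
 [  0.         362.16066731 195.99356549]
 [  0.           0.           1.        ]] [[ 0.69439337  0.71950852  0.01119525 -0.41451505]
 [ 0.61112569 -0.58143699 -0.53708139 -0.26546608]
 [-0.3799253   0.37978746 -0.84345613  1.16416268]
 [ 0.          0.          0.          1.        ]]
```

View pics/top0.png

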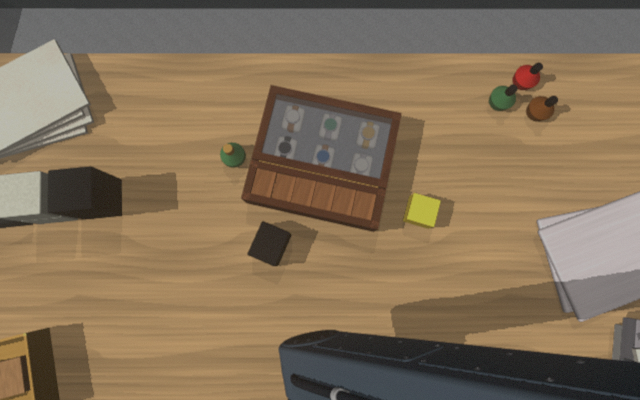

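View pics/scene0.png

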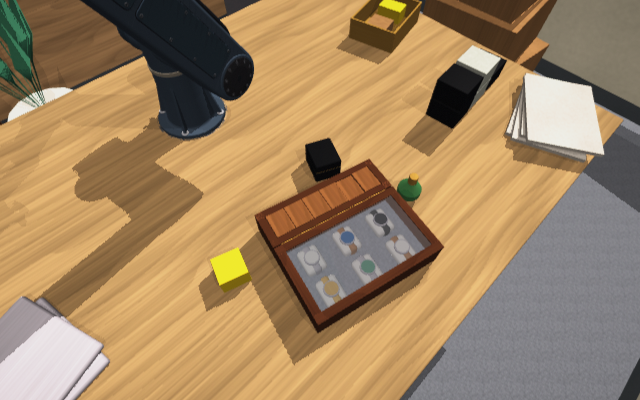

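The top view shows the case with corners near (272,86), (400,113), (377,230) and (243,200). The perfume bottle is at (233,155), the yellow box at (423,210) and the black box at (270,244). I'll enlarge both views.

Run:
```python
import cv2,numpy as np
a=cv2.imread("pics/top0.png")[75:275,215:445];b=cv2.imread("pics/scene0.png")[130:340,205:450]
a=cv2.resize(a,(690,600),interpolation=cv2.INTER_CUBIC);cv2.imwrite("pics/topc.png",a)
cv2.imwrite("pics/scenec.png",cv2.resize(b,(700,600),interpolation=cv2.INTER_CUBIC))
```

```text
(no output)
```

View pics/topc.png

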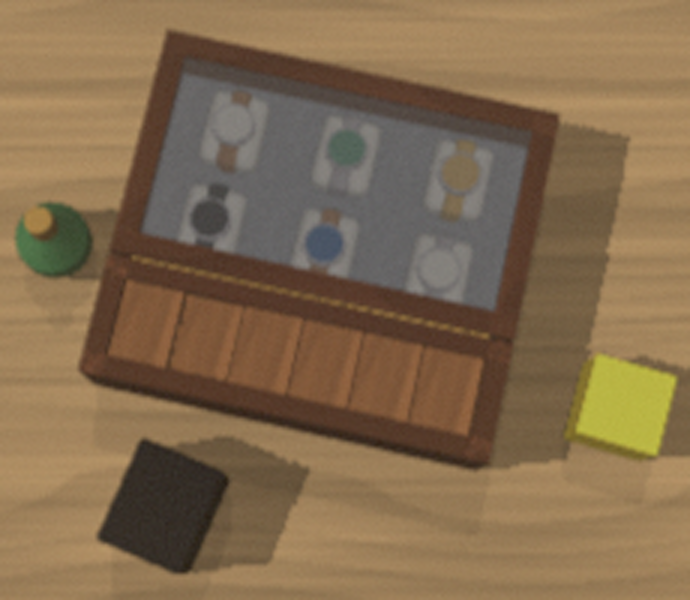

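View pics/scenec.png

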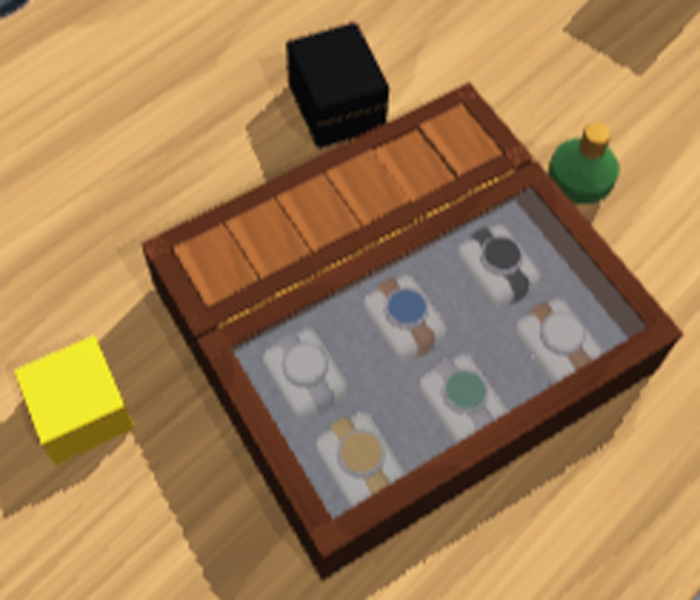

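The top crop shows the inlay row with corners at about (122,282), (108,355), (483,357) and (469,434). In the scene crop they are (175,247), (213,305), (465,105) and (503,152). The sunken inlay can't be told by eye. Next I'll triangulate the corners and fit the case pose.

Run:
```python
from h import *
from scipy.optimize import least_squares
T=lambda X,Y:(215+X/3,75+Y/3); S=lambda X,Y:(205+X*.35,130+Y*.35)
# local panel coords (x,y)
L={'+-':(.032,-.14925),'--':(-.032,-.14925),'++':(.032,.14925),'-+':(-.032,.14925)}
t={'++':T(122,282),'-+':T(108,355),'+-':T(483,357),'--':T(469,434)}
s={'--':S(175,247),'+-':S(213,305),'-+':S(465,105),'++':S(503,152)}
def tri(a,b):
    f=lambda p:np.r_[proj("top",p)-a,proj("scene",p)-b]
    r=least_squares(f,[.6,0,.08]);return r.x,np.abs(r.fun).max()
W={k:tri(t[k],s[k]) for k in L}
for k in W:print(k,W[k])
def f(q):
    c,n=np.cos(q[2]),np.sin(q[2]);o=[]
    for k in L:
        x,y=L[k];p=[q[0]+c*x-n*y,q[1]+n*x+c*y,.08];o+=[*(proj("top",p)-t[k]),*(proj("scene",p)-s[k])]
    return np.array(o)
r=least_squares(f,[.5,0,-.2]);print("panel",r.x,np.degrees(r.x[2]),r.fun.round(1))
q=r.x;R=np.array([[np.cos(q[2]),-np.sin(q[2])],[np.sin(q[2]),np.cos(q[2])]])
for y in(-.125,-.075,-.025,.025,.075,.125):print(y,q[:2]+R@[0,y])
# bystanders in panel frame
for n,u,z in(("perf cap",T(38,222),.09),("wb1",T(150,442),.07),("wb2",T(228,482),.07),("wb3",T(180,572),.07),("wb4",T(100,535),.07),("yb",T(630,405),.055)):
    p=ray("top",*u,z)[:2];print(n,p,R.T@(p-q[:2]))
```

```text
+- (array([ 0.56017997, -0.10492002,  0.07915293]), np.float64(0.9099448739641502))
-- (array([ 0.49705419, -0.09258593,  0.07926508]), np.float64(0.7026986610854351))
++ (array([0.6231091 , 0.18812852, 0.07289552]), np.float64(0.1514665506973074))
-+ (array([0.56307123, 0.19945285, 0.07448554]), np.float64(0.7494525912682093))
panel [ 0.56098406  0.04654314 -0.21730484] -12.450650188274192 [-0.3 -0.5 -1.4  0.2 -0.7 -0.6 -0.5  0.   0.8 -1.1  0.2 -0.7 -0.8 -0.4
 -0.9 -1.3]
-0.125 [ 0.53403423 -0.07551712]
-0.075 [ 0.54481416 -0.02669302]
-0.025 [0.5555941  0.02213108]
0.025 [0.56637403 0.07095519]
0.075 [0.57715396 0.11977929]
0.125 [0.58793389 0.16860339]
perf cap [0.66955943 0.25530885] [0.0610123  0.22726467]
wb1 [0.4912237 0.1630744] [-0.09324373  0.09875045]
wb2 [0.45878123 0.09968839] [-0.11125727  0.02986059]
wb3 [0.38747211 0.1371496 ] [-0.18896594  0.05106665]
wb4 [0.41677724 0.20148031] [-0.17421962  0.12020258]
yb [ 0.52259986 -0.23107239] [ 0.02237204 -0.27936216]
```

The panel centre is at (0.561, 0.047), with yaw -12.45°. The heights triangulate to 0.073–0.079 against the stated 0.080, which is close enough. I'll go above the -125 inlay with the fingers shut and the jaw axis along case x.

Emit:
apply_moves:
  deltas:
    - [[0.024, 0.039, 0, 0, 0, 0.076, 0], [0.024, 0.039, 0, 0, 0, 0.076, 0], [0.024, 0.039, 0, 0, 0, 0.076, 0], [0.024, 0.039, 0, 0, 0, 0.076, 0], [0.024, 0.039, 0, 0, 0, 0.076, 0], [0.024, 0.039, 0, 0, 0, 0.076, 0], [0.024, 0.039, 0, 0, 0, 0.076, 0], [0.024, 0.039, 0, 0, 0, 0.076, 0]]
  grip_force: 30

```text
time: 0.9
position: [0.4135, -0.2656, 0.227]
orientation: [-0.0, 0.957, -0.29, -0.001]
contact_force: [-0.1, -0.2, -0.2]
finger_gap: 0.0001
```

Emit:
apply_moves:
  deltas:
    - [[0.024, 0.038, 0, 0, 0, 0.074, 0], [0.024, 0.038, 0, 0, 0, 0.074, 0], [0.024, 0.038, 0, 0, 0, 0.074, 0], [0.024, 0.038, -0.015, 0, 0, 0.074, 0], [0.024, 0.038, -0.015, 0, 0, 0.074, 0], [0, 0, -0.04, 0, 0, 0, 0], [0, 0, -0.04, 0, 0, 0, 0], [0, 0, 0, 0, 0, 0, 0]]

```text
time: 1.7
position: [0.5405, -0.0595, 0.1141]
orientation: [-0.0, 0.995, -0.095, 0.001]
contact_force: [0.0, 0.1, 0.6]
finger_gap: -0.0002
```

Run:
```python
from h import *
s=observe();print(s["position"],s["orientation"],s["time"],s["contact_force"])
cv2.imwrite("pics/w1.png",imaging.get_image("wrist"))
```

```text
[ 0.54051393 -0.05946103  0.11410644] [-3.81399545e-04  9.95428514e-01 -9.54972062e-02  1.48692772e-03] 1.7 [0.02790739 0.11725737 0.57669497]
```

View pics/w1.png

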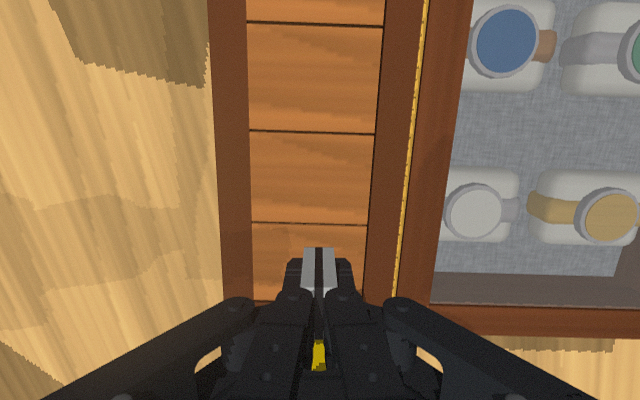

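The wrist view shows the fingers aligned with the inlay row, over the -y end inlay. The inlay seams are at rows 22, 131 and 222, and the hinge is near column 410. I'll shift to the inlay centre and come down gently.

Emit:
apply_moves:
  deltas:
    - [[-0.0066, -0.016, -0.01, 0, 0, -0.026, 0], [0, 0, -0.012, 0, 0, 0, 0], [0, 0, -0.004, 0, 0, 0, 0], [0, 0, -0.001, 0, 0, 0, 0]]

```text
time: 2.15
position: [0.5393, -0.0786, 0.0942]
orientation: [0.001, 0.994, -0.11, 0.009]
contact_force: [0.3, 0.1, -0.4]
finger_gap: -0.0001
```

Emit:
apply_moves:
  deltas:
    - [[-0.005, 0.003, -0.006, 0, 0, 0, 0], [0, 0, -0.002, 0, 0, 0, 0], [0, 0, -0.002, 0, 0, 0, 0], [0, 0, 0, 0, 0, 0, 0]]

```text
time: 2.55
position: [0.5352, -0.0752, 0.0856]
orientation: [0.002, 0.994, -0.11, 0.011]
contact_force: [-0.2, -0.0, -0.6]
finger_gap: -0.0005
```

Emit:
apply_moves:
  deltas:
    - [[0, 0, -0.002, 0, 0, 0, 0], [0, 0, -0.002, 0, 0, 0, 0], [0, 0, 0, 0, 0, 0, 0]]

```text
time: 2.85
position: [0.5356, -0.0751, 0.0815]
orientation: [0.002, 0.994, -0.109, 0.011]
contact_force: [0.8, -0.2, 0.1]
finger_gap: -0.0
```

Emit:
apply_moves:
  deltas:
    - [[0, 0, -0.002, 0, 0, 0, 0], [0, 0, 0, 0, 0, 0, 0]]

```text
time: 3.05
position: [0.5361, -0.0752, 0.0803]
orientation: [0.002, 0.994, -0.109, 0.012]
contact_force: [0.6, 1.0, 0.5]
finger_gap: -0.0
```

Emit:
apply_moves:
  deltas:
    - [[0, 0, -0.0015, 0, 0, 0, 0], [0, 0, 0, 0, 0, 0, 0]]

```text
time: 3.25
position: [0.5365, -0.0753, 0.0806]
orientation: [0.002, 0.994, -0.109, 0.012]
contact_force: [0.5, 0.7, 0.3]
finger_gap: 0.0
```

Emit:
apply_moves:
  deltas:
    - [[0, 0, -0.002, 0, 0, 0, 0], [0, 0, -0.002, 0, 0, 0, 0]]

```text
time: 3.45
position: [0.5367, -0.0754, 0.08]
orientation: [0.002, 0.994, -0.109, 0.013]
contact_force: [-5.4, 1.0, 23.4]
finger_gap: -0.0001
```

The first inlay is rigid, with contact at z = 0.080, which matches the text. On to the next one, taking out the slight tilt.

Emit:
apply_moves:
  deltas:
    - [[0, 0, 0.008, 0, 0, 0, 0], [0.004, 0.024, 0.003, 0.007, 0.025, 0, 0], [0.004, 0.024, 0, 0, 0, 0, 0], [0, 0, 0, 0, 0, 0, 0]]

```text
time: 3.85
position: [0.5455, -0.0273, 0.0919]
orientation: [0.0, 0.994, -0.11, 0.0]
contact_force: [0.2, 0.2, -0.5]
finger_gap: 0.0001
```

Emit:
apply_moves:
  deltas:
    - [[0, 0, -0.005, 0, 0, 0, 0], [0, 0, -0.004, 0, 0, 0, 0], [0, 0, -0.001, 0, 0, 0, 0], [0, 0, -0.001, 0, 0, 0, 0], [0, 0, -0.001, 0, 0, 0, 0]]

```text
time: 4.35
position: [0.5452, -0.0284, 0.0801]
orientation: [-0.001, 0.994, -0.112, 0.0]
contact_force: [-1.2, 4.2, 13.4]
finger_gap: -0.0001
```

Second inlay rigid too (13 N at 0.080). On to the third.

Emit:
apply_moves:
  deltas:
    - [[0, 0, 0.008, 0, 0, 0, 0], [0.005, 0.025, 0.004, 0, 0, 0.008, 0], [0.005, 0.025, 0, 0, 0, 0, 0], [0, 0, 0, 0, 0, 0, 0], [0, 0, -0.005, 0, 0, 0, 0], [0, 0, -0.003, 0, 0, 0, 0]]

```text
time: 4.95
position: [0.5562, 0.0183, 0.0852]
orientation: [0.0, 0.994, -0.11, 0.001]
contact_force: [-0.4, -0.6, 0.2]
finger_gap: -0.0
```

Emit:
apply_moves:
  deltas:
    - [[0, 0, -0.001, 0, 0, 0, 0], [0, 0, -0.001, 0, 0, 0, 0]]

```text
time: 5.15
position: [0.5554, 0.0168, 0.0821]
orientation: [0.0, 0.994, -0.111, 0.0]
contact_force: [-0.0, -0.2, -0.1]
finger_gap: 0.0
```

Emit:
apply_moves:
  deltas:
    - [[0, 0.005, 0, 0, 0, 0, 0], [0, 0, -0.001, 0, 0, 0, 0], [0, 0, -0.001, 0, 0, 0, 0], [0, 0, -0.001, 0, 0, 0, 0]]

```text
time: 5.55
position: [0.5552, 0.0209, 0.08]
orientation: [0.0, 0.994, -0.112, -0.0]
contact_force: [-2.3, -0.3, 11.6]
finger_gap: 0.0001
```

Third inlay rigid. Fourth, at (0.566, 0.071):

Emit:
apply_moves:
  deltas:
    - [[0, 0, 0.008, 0, 0, 0, 0], [0.0055, 0.027, 0.004, 0, 0, 0.006, 0], [0.0055, 0.026, 0, 0, 0, 0, 0], [0, 0, 0, 0, 0, 0, 0], [0, 0, -0.005, 0, 0, 0, 0], [0, 0, -0.003, 0, 0, 0, 0], [0, 0, -0.001, 0, 0, 0, 0]]

```text
time: 6.25
position: [0.5674, 0.0734, 0.085]
orientation: [0.001, 0.994, -0.11, 0.002]
contact_force: [-0.2, 0.6, -0.0]
finger_gap: -0.0002
```

Emit:
apply_moves:
  deltas:
    - [[0, 0, -0.001, 0, 0, 0, 0], [0, 0, -0.001, 0, 0, 0, 0], [0, 0, -0.001, 0, 0, 0, 0]]

```text
time: 6.55
position: [0.5667, 0.0716, 0.0811]
orientation: [0.001, 0.994, -0.111, 0.001]
contact_force: [0.5, -1.4, 0.7]
finger_gap: 0.0
```

Emit:
apply_moves:
  deltas:
    - [[0, 0, -0.001, 0, 0, 0, 0], [0, 0, -0.001, 0, 0, 0, 0]]

```text
time: 6.75
position: [0.5668, 0.0713, 0.08]
orientation: [0.001, 0.994, -0.111, 0.001]
contact_force: [-2.7, 0.8, 14.0]
finger_gap: -0.0
```

Fourth inlay rigid. Fifth, at (0.577, 0.120):

Emit:
apply_moves:
  deltas:
    - [[0, 0, 0.008, 0, 0, 0, 0], [0.0055, 0.026, 0.004, 0, 0, 0.006, 0], [0.0055, 0.025, 0, 0, 0, 0, 0], [0, 0, 0, 0, 0, 0, 0], [0, 0, -0.005, 0, 0, 0, 0], [0, 0, -0.003, 0, 0, 0, 0], [0, 0, -0.001, 0, 0, 0, 0], [0, 0, -0.002, 0, 0, 0, 0]]

```text
time: 7.55
position: [0.5784, 0.1208, 0.0825]
orientation: [0.001, 0.994, -0.109, 0.001]
contact_force: [-0.3, -0.4, -0.1]
finger_gap: -0.0001
```

Emit:
apply_moves:
  deltas:
    - [[0, 0, -0.001, 0, 0, 0, 0], [0, 0, -0.001, 0, 0, 0, 0], [0, 0, -0.001, 0, 0, 0, 0]]

```text
time: 7.85
position: [0.578, 0.1195, 0.0787]
orientation: [0.001, 0.994, -0.11, 0.001]
contact_force: [0.6, -0.4, 1.3]
finger_gap: 0.0003
```

No contact yet at z = 0.0787, so this is the catch. I'll press it gradually towards 0.069.

Emit:
apply_moves:
  deltas:
    - [[0, 0, -0.001, 0, 0, 0, 0], [0, 0, -0.001, 0, 0, 0, 0], [0, 0, -0.001, 0, 0, 0, 0]]

```text
time: 8.15
position: [0.578, 0.1193, 0.0761]
orientation: [0.001, 0.994, -0.11, 0.001]
contact_force: [-1.3, -0.9, 3.7]
finger_gap: 0.0
```

Emit:
apply_moves:
  deltas:
    - [[0, 0, -0.002, 0, 0, 0, 0], [0, 0, -0.002, 0, 0, 0, 0]]

```text
time: 8.35
position: [0.578, 0.1193, 0.0727]
orientation: [0.002, 0.994, -0.11, 0.001]
contact_force: [-1.7, -0.9, 4.4]
finger_gap: 0.0004
```

Emit:
apply_moves:
  deltas:
    - [[0, 0, -0.002, 0, 0, 0, 0], [0, 0, -0.002, 0, 0, 0, 0]]

```text
time: 8.55
position: [0.5781, 0.1193, 0.0689]
orientation: [0.002, 0.994, -0.11, 0.001]
contact_force: [-4.0, -0.2, 22.6]
finger_gap: 0.0004
```

Emit:
apply_moves:
  deltas:
    - [[0, 0, -0.001, 0, 0, 0, 0], [0, 0, -0.001, 0, 0, 0, 0], [0, 0, -0.001, 0, 0, 0, 0]]

```text
time: 8.85
position: [0.5781, 0.1193, 0.069]
orientation: [0.002, 0.994, -0.11, 0.001]
contact_force: [-2.8, -0.4, 9.9]
finger_gap: -0.0
```

It stopped firmly at 0.069, which is fully home. One more firm push, then straight up and clear.

Emit:
apply_moves:
  deltas:
    - [[0, 0, -0.002, 0, 0, 0, 0], [0, 0, -0.002, 0, 0, 0, 0], [0, 0, 0, 0, 0, 0, 0], [0, 0, 0.02, 0, 0, 0, 0], [0, 0, 0.045, 0, 0, 0, 0], [0, 0, 0.045, 0, 0, 0, 0], [0, 0, 0.045, 0, 0, 0, 0], [-0.04, -0.02, 0.02, 0, 0, 0, 0]]

```text
time: 9.65
position: [0.5403, 0.1001, 0.2435]
orientation: [0.002, 0.994, -0.109, 0.001]
contact_force: [0.2, -1.3, 0.0]
finger_gap: -0.0001
```

Emit:
apply_moves:
  deltas:
    - [[-0.03, -0.04, 0, 0, 0, 0, 0], [-0.03, -0.04, 0, 0, 0, 0, 0], [0, -0.05, 0, 0, 0, 0, 0], [0, -0.05, 0, 0, 0, 0, 0], [0, -0.05, 0, 0, 0, 0, 0], [0, -0.05, 0, 0, 0, 0, 0], [0, -0.05, 0, 0, 0, 0, 0], [0, 0, 0, 0, 0, 0, 0]]

```text
time: 10.45
position: [0.4757, -0.2365, 0.2448]
orientation: [0.002, 0.994, -0.107, 0.007]
contact_force: [0.2, 1.2, 0.2]
finger_gap: 0.0002
```

Run:
```python
from h import *
s=observe();print(s["position"],s["time"],s["contact_force"])
a=imaging.get_image("top")[60:290,190:460];b=imaging.get_image("scene")[120:350,190:460]
cv2.imwrite("pics/end.png",cv2.resize(np.hstack([a,b]),(800,341),interpolation=cv2.INTER_CUBIC))
```

```text
[ 0.4757427  -0.23652887  0.24480423] 10.45 [0.22938615 1.24298505 0.22117956]
```

View pics/end.png

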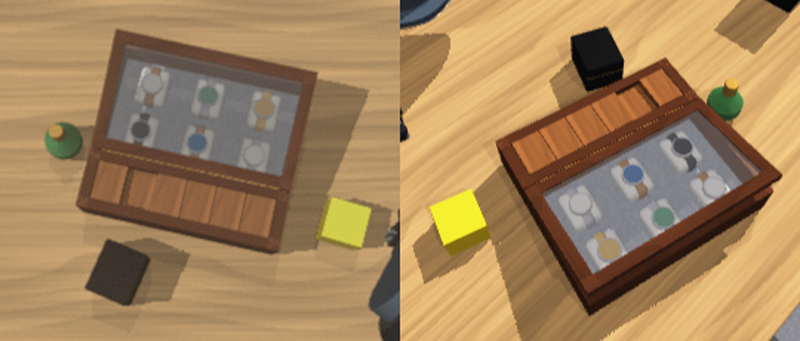

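The closing picture shows the lid ajar, with the far-edge gap near (690,245) in the right half. The second inlay from +y is sunken, at about (140,190) in the left half. The bottle and both boxes are where they were, and the arm is clear.

```bash
python3 -c "
from bench import ticket
print(ticket.sign_off())"
```

```text
the job is handed in; nothing more can be done
None
```

The catch is pressed fully home and the glazed lid stands ajar. The job was handed in at about 10.5 s.

- **Finding the catch:** I felt the inlays in turn from the -y end with shut fingers. The first four were rigid at z = 0.080 m, with readings of 12–23 N. The fifth, at y = +75 mm, gave no contact at 0.0787 m. I did not need to touch the sixth.
- **Pressing it:** The catch gave way at about 4 N and came to a firm stop at z = 0.069 m, the stated fully-home height. The highest force I read was about 23 N. The last firm push was not read separately.
- **Final check:** After lifting straight up and moving away, the last pictures show the lid open at its far edge and the fifth inlay sunken. The perfume bottle and both boxes are in place by eye; I did not re-measure them. The arm is touching nothing.
- **Disagreement:** The heights I measured from the images were 1–7 mm below the stated 80 mm panel top. Touch confirmed 0.080 m, so I relied on that. The lid's opening angle was judged by eye, not measured.

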